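# Slide the notched plate out over the end of the ledge

## Task

On the raised ledge lie two white ceramic gel plates; slide the one with the notch along its lane, towards the end of the ledge where the shallow steel tray stands, until about a third of its length overhangs that end, so that a colleague can take it by the edge. Only push it: never pick it up or lift it, and do not let it fall. Leave the other plate and everything else where they are, and take your hand clear at the end.

Things in the scene. Friction and masses are not known exactly. Their poses are not given: they have to be found in the camera images.
- ledge: fixed bench riser, blue top, aluminium ribs, 270 mm deep (its x) x 360 mm long (its y), top 50 mm above the bench; origin at the centre of its underside, on the bench. Both ends, y = -180 and +180 mm, are open, no lip. The ribs, 5 mm high, run its full length and bound two lanes 86 mm wide, centred at x = -84 and +14 mm, one plate in each; behind (x = 63 to 130 mm) is a strip where two small jars stand
- notched: the plate to push: loose, white ceramic, 80 mm (its x) x 110 mm (its y) x 6 mm thick, 0.2 kg, flat in one lane, its y nearly along the ledge's y, at least 70 mm of bare lane at either end; origin at the centre of its 80 x 110 outline, on the underside. Its +y end has a notch 40 mm wide, 15 mm deep in the middle; the -y end is straight. Slides under a light push, stops with it
- plain: the other plate, same material and outline (80 x 110 x 6 mm) without a notch, in the other lane; must be left alone; origin at the centre of its underside
- tray: shallow open steel tray, 150 mm (its x) x 120 mm (its y) x 30 mm tall, on the bench just beyond one end of the ledge; it tells which end; origin at the centre of its underside
- tipbox: grey and white box of yellow pipette tips, 120 x 85 x 50 mm, on the bench beyond the opposite end of the ledge; leave alone; origin at the centre of its underside
- jar1: small capped jar on the ledge's back strip, 30 mm wide, about 45 mm tall; leave alone
- jar2: as jar1
- dish: clear culture dish, 60 mm wide, 14 mm tall, between robot and ledge, to the left; leave alone
- tuberack: white rack of capped tubes, 75 x 150 mm, about 65 mm tall, between robot and ledge, to the right; leave alone
There are look-alikes about, which are no part of the job. What is shaped like the notched but green is not meant. Of the things that look like the tray, the larger one is meant.

How it is judged:
By the outcome, as a careful person would: the job done as asked, in the order asked, and still so for the second after the job is handed in, with the robot touching nothing.
It also fails if it takes over 40 s, if anything falls off the work surface, if the arm or the gripper's body presses on something with over 40 N, if the wrist force passes 120 N, or if a joint passes its speed limit or range.

## Robot

A 7-joint arm with a two-finger parallel gripper is mounted at the origin on the work surface. World frame = base frame: x ahead of the robot, y to its left, z up, the work surface at z = 0. Lengths are in m, angles in rad, forces in N, time in s.
With the tool pointing down it reaches from about 0.425 to 0.825 m from the base axis. Payload 3.6 kg.
Tool frame: the origin (TCP) lies where the fingers leave the gripper's body, on its centre line; the fingertips stand 73 mm ahead of it and the grasp point (between the pads) lies 54 mm ahead of it; x points along the fingers, y is the direction in which the jaws open and shut, and the axes are right-handed (so a half turn about x gives the same grasp; the last joint's range is limited). The gripper opens to 85 mm and grips with 20 to 120 N. Pads are 22 mm wide; open, the fingers measure 114 mm over their backs; the gripper's body (76 mm by 85 mm) begins 54 mm behind the grasp point. The pads swing forward as they close: fully open they stand 13 mm farther back than shut.
Start: joints at [1.319, 0.615, -0.013, 1.423, 0.008, 1.103, -0.04], TCP at [0.145, -0.634, 0.304] pointing down, gripper open.
Joint ranges: [-3.12, 3.12], [-0.3, 2.06], [-1.34, 1.32], [0.26, 2.42], [-1.36, 4.5], [0.01, 1.98], [-2.84, 2.84]. Speed limits (rad/s): [2.79, 2.79, 3.14, 3.14, 3.14, 3.14, 3.14].

## Interface

Orientations are given as a unit quaternion [x, y, z, w].
In Python, from station import arm, snapshot, camera_info, ticket gives the robot as it stands. Calls block until the motion is done:
- arm.movep(position, orientation): joint-space move of the TCP to a pose.
- arm.line_to(position, velocity=0.15, ori=None): straight line of the TCP; ori=None keeps the orientation; velocity is the mean speed in m/s.
- arm.move_j(angles): joint-space move.
- arm.move_gripper(opening, effort=None): opening from 0.0 (shut) to 1.0 (fully open); effort is the grip in N (None keeps the last); returns when the fingers have stopped.
- arm.pause(seconds).
- arm.ik(position, orientation): joint angles nearest the present ones, or None.
- snapshot(name): name is "scene" or "side" or "wrist"; returns the picture (480x640x3 uint8, blue, green, red); there is no depth.
- camera_info(name): a dict with "fx", "fy", "cx", "cy" (pixels), "dist_coeffs" ([k1, k2, p1, p2, k3] as OpenCV has them; the pictures are not rectified), "R" (3x3) and "t" (3): a world point X has camera coordinates R X + t; the wrist camera has in their place "T_tool_cam" (4x4, takes a point from camera to tool coordinates, whose origin is the TCP and whose axes are the tool frame's). Camera axes: x right, y down, z forward; pixel columns grow to the right and rows downward; lengths in m; the calibration is good to about 2 mm. A picture is of the moment at which its call begins: read the wrist's pose just before it. camera_info takes no time and is no camera call.
A pose or a line that the arm cannot do raises arm.MotionError and nothing moves.
- ticket.finish_job(): hands the job in, once; it reports no verdict.
Readings, each from a call of its own:
- arm.read_time(): time.
- arm.read_joint_positions(): joint angles.
- arm.read_dq(): joint speeds.
- arm.read_effort(): joint torques, N m.
- arm.read_tool_pos(): TCP position.
- arm.read_eef_rot(): TCP orientation.
- arm.read_ft_force(): force on the tool from outside, world axes, zero at the start.
- arm.read_wrist_torque(): the same for the moment, N m.
- arm.read_opening(): opening from 0.0 (shut) to 1.0 (fully open).
Only numpy, scipy, OpenCV 4.12 (cv2) and the standard library are available. Lean on these libraries where they do the work, as an engineer would, in place of code of your own. Each camera call takes 0.05 s, during which the arm holds its last target.

## Working session

There is one attempt and no reset: what is moved stays moved. The work goes in short steps, each a Python script; the robot and the scene stay as the last script left them, time stands still between calls to the robot, and variables do not carry over. Pictures are saved under pics/ and viewed, and the job is handed in when it is done.

```bash
ls; mkdir -p pics
python3 - <<'E'
from station import arm, snapshot, camera_info
import cv2
for n in ("scene","side","wrist"):
    cv2.imwrite(f"pics/{n}0.png",snapshot(n))
    print(n,camera_info(n))
print(arm.read_time(),arm.read_tool_pos(),arm.read_eef_rot(),arm.read_opening())
E
```

```text
pics
scene {'fx': 465.0372659753508, 'fy': 465.0372659753508, 'cx': 316.22349055210987, 'cy': 235.77224422345213, 'dist_coeffs': array([-0.0818886,  0.       ,  0.       ,  0.       ,  0.       ]), 'R': array([[ 0.26321945,  0.96473502, -0.00136104],
       [ 0.81227573, -0.222383  , -0.53921604],
       [-0.52050327,  0.14082661, -0.84216638]]), 't': array([-0.18299959, -0.36825778,  1.20731895])}
side {'fx': 545.2673175980573, 'fy': 545.2673175980573, 'cx': 317.7392857455456, 'cy': 234.49663242838812, 'dist_coeffs': array([-0.12428646,  0.        ,  0.        ,  0.        ,  0.        ]), 'R': array([[-0.84711251, -0.53132593, -0.00965115],
       [-0.3013367 ,  0.49523291, -0.81482548],
       [ 0.43771747, -0.68734061, -0.579626  ]]), 't': array([0.47268184, 0.1788203 , 1.13526005])}
wrist {'fx': 339.35324250135176, 'fy': 339.35324250135176, 'cx': 316.76378491336527, 'cy': 241.92552453134587, 'dist_coeffs': array([-0.03129749,  0.        ,  0.        ,  0.        ,  0.        ]), 'T_tool_cam': array([[-3.99387460e-04, -3.02805620e-01,  9.53052253e-01,
        -6.89860790e-02],
       [ 9.99999335e-01, -1.15236402e-03,  5.29298305e-05,
        -2.56905243e-04],
       [ 1.08223567e-03,  9.53051640e-01,  3.02805878e-01,
        -7.71809436e-02],
       [ 0.00000000e+00,  0.00000000e+00,  0.00000000e+00,
         1.00000000e+00]])}
0.15 [ 0.14480977 -0.63320286  0.3029864 ] [-0.70256268 -0.08002545  0.7027252  -0.07860607] 1.0032887717266639
```

View pics/scene0.png

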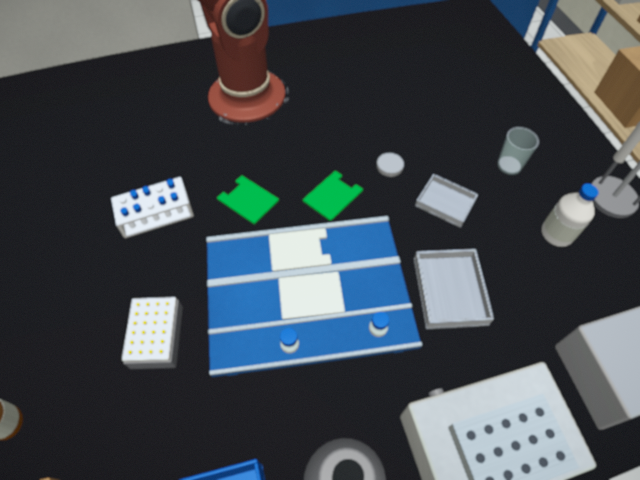

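View pics/side0.png

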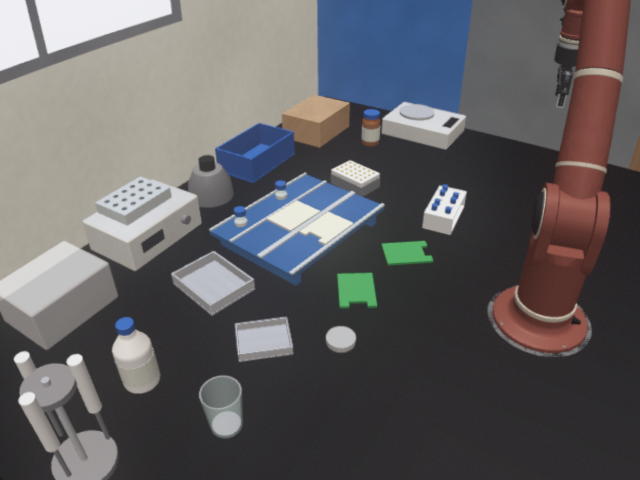

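Scene view: the notched white plate is at (300,250) in the near lane, with its notch pointing right (+y). The plain plate is at (311,295). The large tray is at (453,288), beyond the +y end, and the tip box is at (150,331). Look-alikes are the green notched plates at (248,199) and (333,195), and the small tray at (446,200). So I choose the white plate at (300,250), pushed towards +y. Next I measure and take one close crop.

```bash
cat > h.py <<'E'
import cv2, numpy as np
from station import arm, snapshot, camera_info
def cast(cam,px,z):
    c=camera_info(cam);K=np.array([[c['fx'],0,c['cx']],[0,c['fy'],c['cy']],[0,0,1]])
    u=cv2.undistortPoints(np.array(px,float).reshape(-1,1,2),K,c['dist_coeffs']).reshape(-1,2)
    d=np.c_[u,np.ones(len(u))]@c['R']; o=-c['R'].T@c['t']
    return o+d*((z-o[2])/d[:,2])[:,None]
def proj(cam,P):
    c=camera_info(cam);K=np.array([[c['fx'],0,c['cx']],[0,c['fy'],c['cy']],[0,0,1]])
    return cv2.projectPoints(np.array(P,float).reshape(-1,1,3),cv2.Rodrigues(c['R'])[0],c['t'],K,c['dist_coeffs'])[0].reshape(-1,2)
def white(im):
    h=cv2.cvtColor(im,cv2.COLOR_BGR2HSV)
    return cv2.inRange(h,(0,0,205),(180,40,255))
def blue(im):
    h=cv2.cvtColor(im,cv2.COLOR_BGR2HSV)
    return cv2.inRange(h,(95,120,60),(120,255,255))
E
python3 - <<'E'
from h import *
for n in("scene","side"):
    im=cv2.imread(f"pics/{n}0.png")
    x0,y0,w,h=(200,210,300,170) if n=="scene" else (200,160,200,140)
    cv2.imwrite(f"pics/crop_{n}.png",cv2.resize(im[y0:y0+h,x0:x0+w],None,fx=800/w if n=="scene" else 4,fy=800/w if n=="scene" else 4,interpolation=cv2.INTER_CUBIC) if n=="scene" else cv2.resize(im[y0:y0+h,x0:x0+w],None,fx=4,fy=4,interpolation=cv2.INTER_CUBIC))
    m=white(im); cs,_=cv2.findContours(m,cv2.RETR_EXTERNAL,cv2.CHAIN_APPROX_NONE)
    for c in cs:
        if cv2.contourArea(c)>300:
            P=cast(n,c.reshape(-1,2),0.056)[:,:2]
            r=cv2.minAreaRect((P*1000).astype(np.float32))
            print(n,c.reshape(-1,2).mean(0),cv2.contourArea(c),r)
E
```

```text
scene [493.56701031 435.37457045] 13812.0 ((938.2662353515625, 233.39996337890625), (170.23294067382812, 244.63095092773438), 0.17802001535892487)
scene [149.15609756 328.95609756] 2606.5 ((611.7501220703125, -280.0383605957031), (78.88021087646484, 114.72315979003906), 77.30027770996094)
scene [452.59337349 288.73795181] 2542.0 ((679.0939331054688, 258.169677734375), (95.86846160888672, 123.88310241699219), 77.756591796875)
scene [306.84591195 294.5932914 ] 3458.0 ((618.6533813476562, 4.5692596435546875), (356.8995056152344, 103.08035278320312), 82.7253646850586)
scene [298.45454545 236.67627494] 2219.5 ((519.9668579101562, 17.287338256835938), (354.0375061035156, 90.11042022705078), 82.77457427978516)
scene [579.47826087 210.76811594] 367.5 ((589.4232788085938, 593.0186157226562), (58.900390625, 49.6820182800293), 61.90999221801758)
scene [446.98275862 200.14655172] 864.0 ((491.98614501953125, 334.59295654296875), (90.92491912841797, 56.601097106933594), 43.214111328125)
scene [151.83225806 206.86451613] 2410.0 ((344.83660888671875, -256.9783935546875), (107.07488250732422, 148.410
[... 870 characters left out ...]
de [133.         194.56944444] 1210.0 ((1056.234130859375, 150.7667236328125), (116.90821075439453, 166.03488159179688), 0.14392323791980743)
side [355.02040816 171.07142857] 475.0 ((600.06640625, -267.53875732421875), (78.41899108886719, 112.66947937011719), 76.95142364501953)
side [421.65151515 118.18686869] 806.0 ((583.42041015625, -732.7194213867188), (234.34051513671875, 174.0551300048828), 0.32876384258270264)
side [97.59813084 16.7258567 ] 4272.5 ((2997.805419921875, -1346.47119140625), (837.2528686523438, 1594.3853759765625), 59.29898452758789)
side [14.46524064 33.92513369] 1986.5 ((3344.594970703125, -890.2005615234375), (186.65931701660156, 2025.9891357421875), 60.033573150634766)
```

View pics/crop_scene.png

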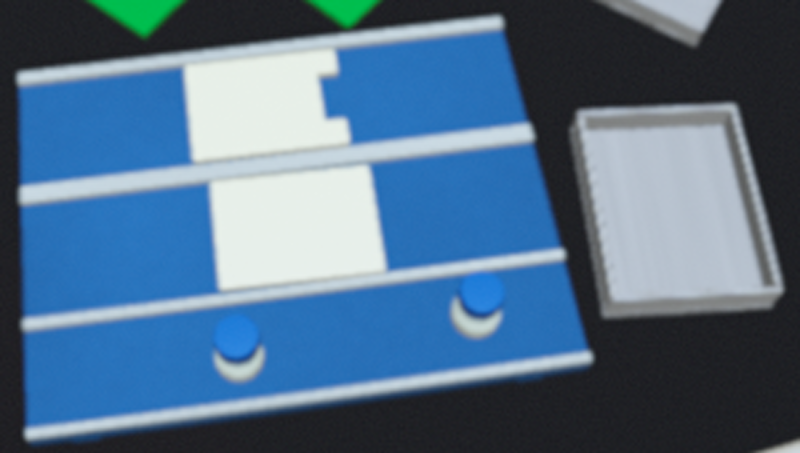

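View pics/crop_side.png

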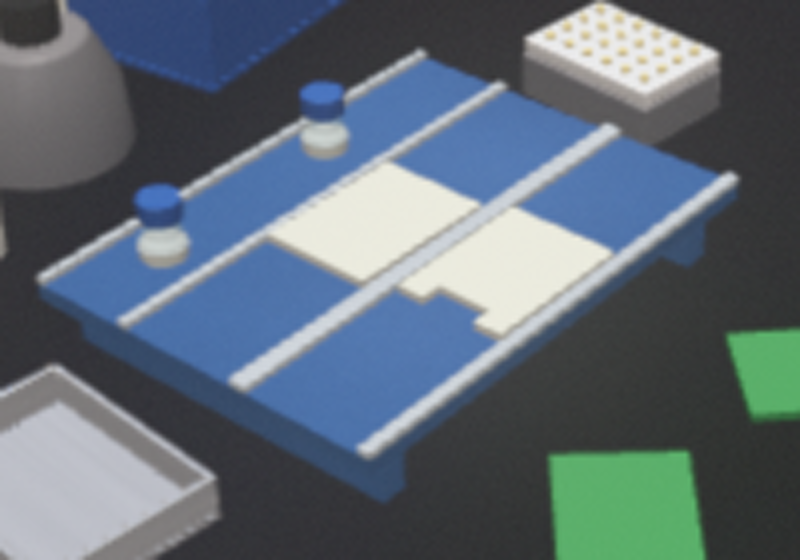

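The crop confirms it: the white plate in the near lane has the notch at its tray-side end. Now the ledge frame and the plate outline, from both views.

```bash
cat >> h.py <<'E'
def plates(n,im,ends=False):
    h=cv2.cvtColor(im,cv2.COLOR_BGR2HSV); m=cv2.inRange(h,(20,0,222),(90,30,255))
    x0,y0,x1,y1=(200,205,430,385) if n=="scene" else (205,160,395,290)
    k=np.zeros_like(m);k[y0:y1,x0:x1]=m[y0:y1,x0:x1]
    return [c.reshape(-1,2) for c in cv2.findContours(k,cv2.RETR_EXTERNAL,cv2.CHAIN_APPROX_NONE)[0] if cv2.contourArea(c)>200]
E
python3 - <<'E'
from h import *
for n in("scene","side"):
    im=cv2.imread(f"pics/{n}0.png")
    for c in plates(n,im):
        r=cv2.minAreaRect((cast(n,c,0.056)[:,:2]*1000).astype(np.float32)); print(n,c.mean(0),len(c),r)
# rib ends (px by crop): near rib L/R, mid, third, back
e={"scene":[(17,78),(503,22),(18,195),(535,132),(22,325),(566,254),(27,434),(592,358)],
   "side":[(736,179),(365,452),(614,128),(238,382),(502,87),(122,322),(422,53),(40,279)]}
for n,o,s in(("scene",(200,210),8/3),("side",(200,160),4)):
    P=cast(n,np.array(e[n])/s+np.array(o),0.055)[:,:2]*1000
    print(n,P.round(0).tolist()); 
    for a,b in zip(P[::2],P[1::2]): print(np.linalg.norm(b-a),np.degrees(np.arctan2(*(b-a)[::-1])))
    print("centre",P.mean(0))
E
```

```text
scene [310.2        294.97894737] 190 ((622.529296875, 9.145683288574219), (107.3767318725586, 78.56300354003906), 81.3658447265625)
scene [299.3368984  248.87165775] 187 ((523.3916625976562, 12.747840881347656), (107.63450622558594, 78.3515396118164), 82.26581573486328)
side [325.53773585 226.81132075] 106 ((526.075439453125, 12.119029998779297), (107.25775909423828, 77.91123962402344), 82.30056762695312)
side [293.   214.52] 100 ((625.1775512695312, 8.303607940673828), (105.90666198730469, 77.96537780761719), 81.67086791992188)
scene [[455.0, -156.0], [502.0, 203.0], [551.0, -169.0], [598.0, 192.0], [646.0, -180.0], [692.0, 179.0], [718.0, -188.0], [764.0, 169.0]]
362.22259587633425 82.56877078801259
364.357211271147 82.59390166925152
362.1628732015377 82.69384552599071
359.6446354566354 82.57657703821553
centre [615.62485589   6.04371586]
side [[450.0, -152.0], [499.0, 202.0], [549.0, -166.0], [595.0, 188.0], [641.0, -174.0], [689.0, 177.0], [715.0, -186.0], [761.0, 169.0]]
356.582323851207 82.21996162961162
357.43075997345005 82.49177523918733
355.04502729656747 82.26940568406056
358.2269066247792 82.6846920510817
centre [612.51228722   7.16944319]
```

Both views agree within about 3 mm, and the outline (107×78) matches 110×80. The plate is at about (0.525, 0.012), near ledge y = -5 mm, so it needs about 166 mm of travel towards +y. I will push on the straight end with half-open fingers, so there are two contacts across the lane. First I go above the lane behind the plate and lower while watching the force.

```bash
cat >> h.py <<'E'
from scipy.spatial.transform import Rotation as Rn
a=np.radians(82.5); LY=np.array([np.cos(a),np.sin(a),0]); LX=np.array([LY[1],-LY[0],0])
PC=np.array([.5247,.0124,0])   # plate centre at start
def ori(s):
    x=np.array([0,0,-1.]); y=s*LX; return Rn.from_matrix(np.c_[x,y,np.cross(x,y)]).as_quat()
def pos(d,tip): # d: along lane from plate's start centre
    p=PC+d*LY; p[2]=tip+.073; return p
E
python3 - <<'E'
from h import *
for s in(1,-1):
    for d in(-.1,.1): print(s,d,arm.ik(pos(d,.055),ori(s)))
E
```

```text
1 -0.1 [ 0.32457216  0.68422879 -0.30283658  1.96912679  0.37405018  0.54205555
 -0.36825651]
1 0.1 [-0.0196899   0.7208478  -0.35212514  1.8837196   0.40978976  0.60815551
 -0.76237166]
-1 -0.1 [-0.13907874  0.7035792   0.40982434  1.98373923 -0.51049345  0.55574156
 -2.64764241]
-1 0.1 [ 0.39305846  1.00759343 -1.15277772  1.87116983  1.08457169  1.06346052
  1.78357016]
```

Run:
```python
from h import *
arm.move_gripper(0.4)
arm.movep(pos(-.105,.15),ori(1))
print(arm.read_time(),arm.read_tool_pos(),arm.read_opening(),arm.read_ft_force())
cv2.imwrite("pics/w1.png",snapshot("wrist"));cv2.imwrite("pics/s1.png",snapshot("side"))
```

```text
3.05 [ 0.51099465 -0.09316776  0.22299971] 0.4010248746799159 [-0.15141198 -1.00501589 -0.20352821]
```

View pics/w1.png

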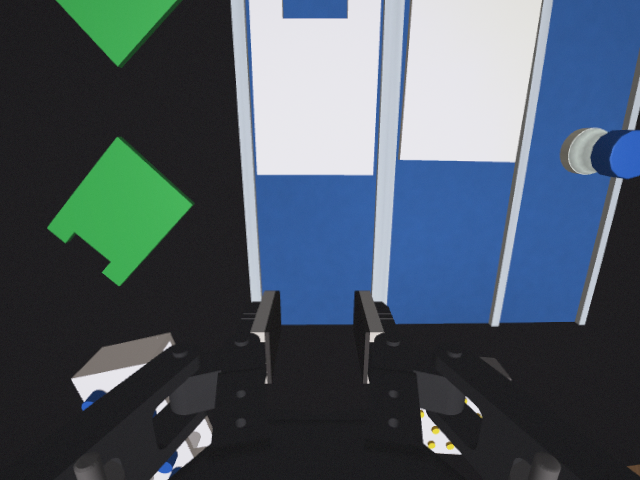

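View pics/s1.png

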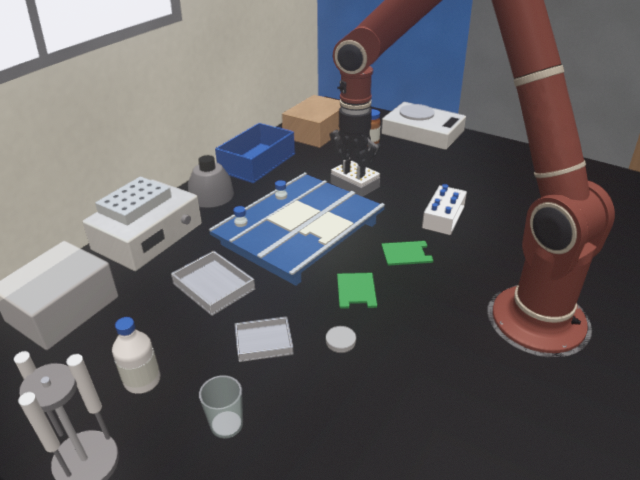

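Wrist view: the fingers (columns 265–370) are centred on the near lane (ribs at about 250 and 380). The plate's straight end is at row 175, columns 257–373, square to the lane. I cast that edge as a check, then lower.

Run:
```python
from h import *
c=camera_info("wrist");K=np.array([[c['fx'],0,c['cx']],[0,c['fy'],c['cy']],[0,0,1]])
T=np.eye(4);T[:3,:3]=Rn.from_quat(arm.read_eef_rot()).as_matrix();T[:3,3]=arm.read_tool_pos();M=T@c['T_tool_cam']
def wc(px,z):
    u=cv2.undistortPoints(np.array(px,float).reshape(-1,1,2),K,c['dist_coeffs']).reshape(-1,2)
    d=np.c_[u,np.ones(len(u))]@M[:3,:3].T;o=M[:3,3];return o+d*((z-o[2])/d[:,2])[:,None]
P=wc([(257,175),(373,175)],.056);print(P,np.linalg.norm(P[1]-P[0]));print((P-PC)@LY,(P-PC)@LX)
P=wc([(255,325),(497,325)],.055);print("ledge -y end",(P-PC)@LY)
for tip in(.075,.064):
    arm.line_to(pos(-.105,tip),.08)
f0=arm.read_ft_force();print(f0)
tip=.064
while tip>.0522:
    tip-=.0015;arm.line_to(pos(-.105,tip),.03);f=arm.read_ft_force()-f0
    print(round(tip,4),f.round(2),arm.read_tool_pos()[2])
    if f[2]>2:break
print(arm.read_time());cv2.imwrite("pics/w2.png",snapshot("wrist"))
```

```text
[[ 0.47664046 -0.0369775   0.056     ]
 [ 0.55572391 -0.04765895  0.056     ]] 0.07980153312216205
[-0.0552281 -0.0554957] [-0.04120332  0.03859776]
ledge -y end [-0.1733576  -0.17462982]
[0.54934226 0.14398943 0.39831154]
0.0625 [-0.78 -0.13  0.05] 0.13564759136223156
0.061 [-1.68 -0.14 -0.29] 0.13398957706169595
0.0595 [-0.74 -0.45 -0.45] 0.1323813348068978
0.058 [-1.3  -0.54 -0.68] 0.13088035468156678
0.0565 [-0.25 -0.71  0.63] 0.12940149707028775
0.055 [-0.97  0.1  -0.13] 0.12791514724918363
0.0535 [-1.2   0.12 -1.2 ] 0.12639991924107152
0.052 [-1.16 -0.21 -1.08] 0.12488933184481603
6.525
```

View pics/w2.png

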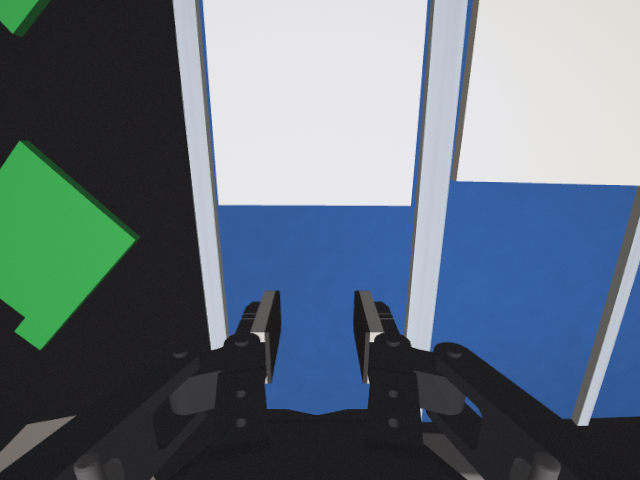

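No contact at the nominal height, as expected, because partly open tips stand farther back. I continue the gentle probe to find the ledge top.

Run:
```python
from h import *
f0=arm.read_ft_force();tip=.052
while tip>.038:
    tip-=.001;arm.line_to(pos(-.105,tip),.03);f=np.mean([arm.read_ft_force() for _ in range(5)],0)
    print(round(tip,4),f.round(2),arm.read_tool_pos()[2].round(4))
    if f[2]>4:break
print(arm.read_time())
```

```text
0.051 [-0.1   0.08 -0.18] 0.1239
0.05 [0.63 0.75 0.51] 0.1229
0.049 [ 0.27  0.5  -0.75] 0.122
0.048 [-1.9   0.63  6.95] 0.1219
7.575
```

The ledge top is felt at TCP z = 0.1219. I raise the tips 2 mm and push, stopping short for a look.

Run:
```python
from h import *
arm.line_to(pos(-.105,.051),.03)
arm.line_to(pos(-.075,.051),.06)
f0=np.mean([arm.read_ft_force() for _ in range(5)],0)
for d in(-.055,-.02,.02,.06,.08):
    arm.line_to(pos(d,.051),.05)
    f=np.mean([arm.read_ft_force() for _ in range(5)],0);print(d,f.round(2),arm.read_tool_pos().round(4))
print(arm.read_time())
for n in("scene","side","wrist"):cv2.imwrite(f"pics/{n}3.png",snapshot(n))
v=np.hstack([cv2.imread("pics/scene3.png")[150:400,180:520],cv2.imread("pics/side3.png")[130:380,180:420]])
cv2.imwrite("pics/c3.png",cv2.resize(v,None,fx=1.37,fy=1.37))
```

```text
-0.055 [ 0.51 -1.2   1.2 ] [ 0.5176 -0.0416  0.124 ]
-0.02 [-0.33 -0.74  0.92] [ 0.5222 -0.0073  0.124 ]
0.02 [ 0.42 -0.63  0.04] [0.5274 0.0323 0.124 ]
0.06 [-0.69  0.94 -0.47] [0.5326 0.072  0.124 ]
0.08 [-0.83  0.68  0.17] [0.5352 0.0925 0.124 ]
12.325
```

View pics/c3.png

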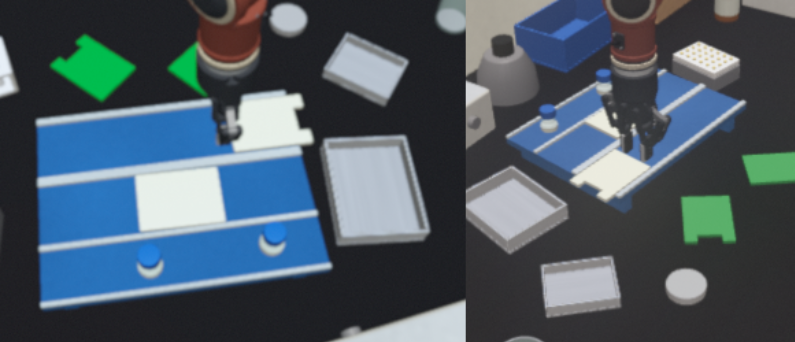

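View pics/wrist3.png

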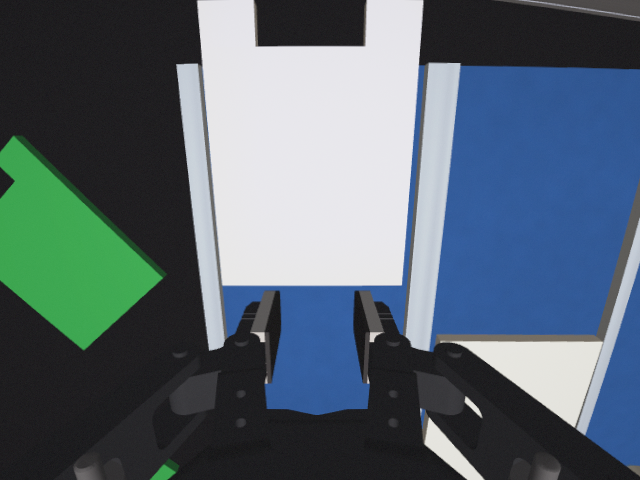

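The plate slides squarely along its lane, with the fingers just behind its straight end. In the wrist view the rear edge is at row 285, the ledge end at rows 64–68 and the front at about row 1. I compute the overhang so far.

```bash
cat >> h.py <<'E'
def wcaster():
    c=camera_info("wrist");K=np.array([[c['fx'],0,c['cx']],[0,c['fy'],c['cy']],[0,0,1]])
    T=np.eye(4);T[:3,:3]=Rn.from_quat(arm.read_eef_rot()).as_matrix();T[:3,3]=arm.read_tool_pos();M=T@c['T_tool_cam']
    def wc(px,z):
        u=cv2.undistortPoints(np.array(px,float).reshape(-1,1,2),K,c['dist_coeffs']).reshape(-1,2)
        d=np.c_[u,np.ones(len(u))]@M[:3,:3].T;o=M[:3,3];return ((o+d*((z-o[2])/d[:,2])[:,None])-PC)@LY*1000
    return wc
E
python3 - <<'E'
from h import *
wc=wcaster()
print("rear",wc([(222,285.5),(402,285.5)],.056),"tcp",(arm.read_tool_pos()-PC)@LY)
print("front",wc([(200,1),(423,1)],.056))
im=cv2.imread("pics/wrist3.png")
col=im[:,540].astype(int);r=int(np.argmax(col[30:120,0]>100))+30;print("blue end row",r)
print("end",wc([(540,r)],.05),wc([(189,64.5),(443,63)],.055))
from h import plates
for n in("scene","side"):
    i=cv2.imread(f"pics/{n}3.png");h=cv2.cvtColor(i,cv2.COLOR_BGR2HSV);m=cv2.inRange(h,(20,0,222),(90,30,255))
    for c in cv2.findContours(m,cv2.RETR_EXTERNAL,cv2.CHAIN_APPROX_NONE)[0]:
        c=c.reshape(-1,2)
        if len(c)>30:
            P=(cast(n,c,.056)-PC)[:,:3]; y=P@LY*1000;x=P@LX*1000
            if abs(x.mean())<150 and abs(y.mean())<300: print(n,c.mean(0),"y",y.min(),y.max(),"x",x.min(),x.max())
E
```

```text
rear [93.79317507 93.70199194] tcp 0.07995451693308785
front [202.88394585 202.74016062]
blue end row 67
end [183.11482485] [182.64124181 183.02894748]
scene [310.20526316 294.97894737] y -44.537536534103396 63.61113380750684 x 57.404210417698465 137.15018040731633
scene [378.18390805 240.35632184] y 95.80642110561645 203.05881395818938 x -42.57337813011394 36.319794311470524
side [284.85344828 256.56034483] y 96.23222106522849 202.1978562885464 x -39.50372686312657 38.81487226916665
side [280.19642857 220.07142857] y 15.50778761479644 62.55544424947837 x 62.63419904509983 139.23281848088408
side [365.84615385 174.        ] y -300.15844006892195 -239.53007426065673 x 61.948734607157775 97.70547436444328
side [349.58163265 169.63265306] y -307.5332282968121 -230.7905484115262 x 86.03986876116042 166.7060276280432
```

The overhang is about 20 mm by the wrist view. I push 15 mm more, back off and re-measure.

Run:
```python
from h import *
arm.line_to(pos(.0955,.051),.03);arm.pause(.2)
arm.line_to(pos(.06,.051),.08)
wc=wcaster();np.save("wc.npy",np.r_[arm.read_tool_pos(),arm.read_eef_rot()])
cv2.imwrite("pics/wrist4.png",snapshot("wrist"));print(arm.read_time())
```

```text
13.9833
```

View pics/wrist4.png

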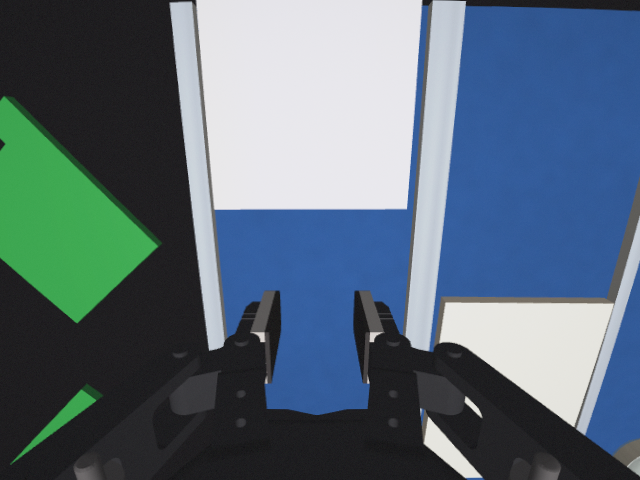

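The plate stayed where it was when I backed off (rear edge at row 209, square). I raise for a view of both ends.

Run:
```python
from h import *
wc=wcaster();print("rear",wc([(215,209.5),(407,209.5)],.056),"end",wc([(540,9)],.05),wc([(184,2),(448,0.5)],.055))
arm.line_to(pos(.06,.12),.15);arm.line_to(pos(.05,.21),.15);arm.pause(.2)
wc=wcaster();im=snapshot("wrist");cv2.imwrite("pics/wrist5.png",im)
np.save("wp.npy",np.r_[arm.read_tool_pos(),arm.read_eef_rot()])
for n in("scene","side"):cv2.imwrite(f"pics/{n}5.png",snapshot(n))
print(arm.read_time())
```

```text
rear [108.46509598 108.37364611] end [183.4661254] [183.47516978 183.8560279 ]
15.6917
```

View pics/wrist5.png

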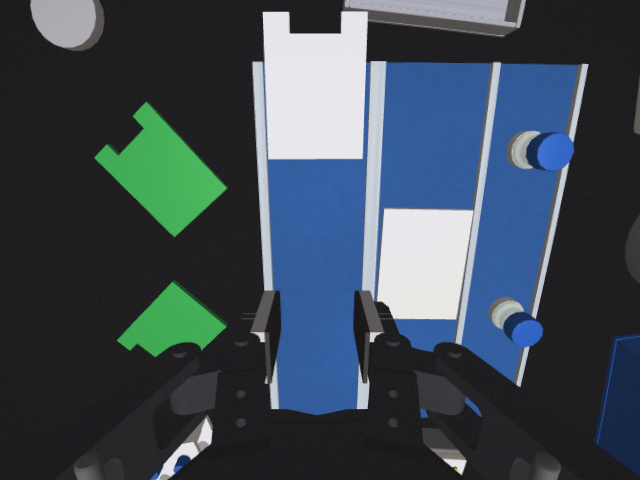

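View pics/scene5.png

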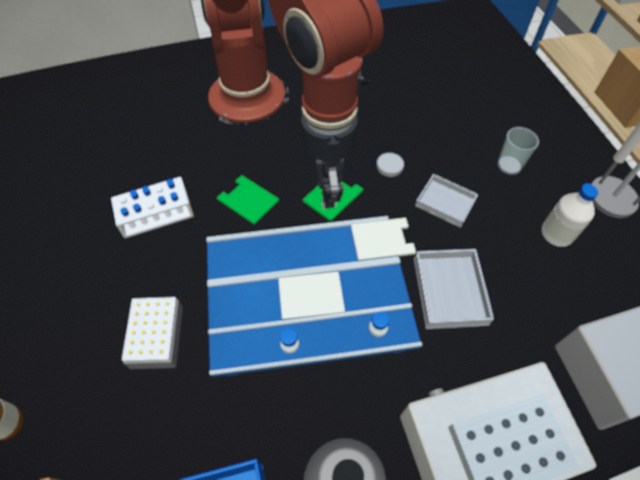

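Run:
```python
from h import *
wc=wcaster()
print("front",wc([(277,12.5),(354,12.5)],.056),"rear",wc([(268,158.5),(362,158.5)],.056),"end",wc([(258,62),(378,62),(496,63)],.055),wc([(440,64)],.05))
i=cv2.imread("pics/scene5.png")
for n in("scene","side"):
    i=cv2.imread(f"pics/{n}5.png");h=cv2.cvtColor(i,cv2.COLOR_BGR2HSV);m=cv2.inRange(h,(20,0,222),(90,30,255))
    for c in cv2.findContours(m,cv2.RETR_EXTERNAL,cv2.CHAIN_APPROX_NONE)[0]:
        c=c.reshape(-1,2)
        if len(c)>30:
            P=(cast(n,c,.056)-PC); y=P@LY*1000;x=P@LX*1000
            if abs(x.mean())<150 and abs(y.mean())<200: print(n,"y",y.min(),y.max(),"x",x.min(),x.max())
    b=blue(i);b[:,:200]=0
    cs=[c.reshape(-1,2) for c in cv2.findContours(b,cv2.RETR_EXTERNAL,cv2.CHAIN_APPROX_NONE)[0]]
    for c in cs:
        if len(c)>80:
            P=(cast(n,c,.05)-PC); y=P@LY*1000;x=P@LX*1000
            if abs(x.mean())<150 and abs(y.mean())<200: print(n,"blue y",y.min(),y.max(),"x",x.min(),x.max())
```

```text
front [216.96824825 216.88835544] rear [108.02616147 107.95429063] end [182.72827687 182.63548575 182.86488062] [182.46170556]
scene y -44.537536534103396 63.61113380750684 x 57.404210417698465 137.15018040731633
scene y 109.58514479668459 216.98134352100425 x -43.05126164212174 35.986836913281024
scene blue y -178.28218111459415 -47.70447274067428 x 55.15101284300342 136.57958118136565
scene blue y 67.46421167930484 187.5374784712791 x 54.38709832953087 135.48282094623684
scene blue y -178.53234410930554 106.94320870195344 x -43.137713961194855 37.66716395968666
side y 110.80795133629458 216.51271342629582 x -39.8143631837545 37.70949594713062
side y -44.071131028321716 62.55544424947837 x 60.73366280619316 139.23281848088408
side blue y 66.55614096080446 186.33015888571555 x 61.43676398568577 139.2849257345374
side blue y -177.08113981103253 97.74171474653815 x -35.0169698846653 42.129323533409064
side blue y -175.75911792780335 -57.82789640562387 x 64.66582568375782 140.18322438594316
```

The plain plate reads identically to before. The overhang reads 35 mm in the wrist view and about 32–33 mm in the fixed views, against a target of 36.7 mm. One more 2.5 mm nudge centres it.

Run:
```python
from h import *
arm.line_to(pos(.06,.12),.15);arm.line_to(pos(.06,.051),.08)
arm.line_to(pos(.088,.051),.05);arm.line_to(pos(.098,.051),.03);arm.pause(.2)
arm.line_to(pos(.06,.051),.08);arm.line_to(pos(.06,.12),.15);arm.line_to(pos(.05,.21),.15);arm.pause(.2)
im=snapshot("wrist");cv2.imwrite("pics/wrist6.png",im)
for n in("scene","side"):cv2.imwrite(f"pics/{n}6.png",snapshot(n))
print(arm.read_time())
wc=wcaster()
w=cv2.inRange(im,(215,215,215),(255,255,255))
g=lambda c:np.where(w[:250,c]>0)[0]
for c in(275,277,315,355):print(c,g(c).min(),g(c).max())
f,r=g(277).min()-.5,g(315).max()+.5
F,Rr,E=wc([(277,f)],.056),wc([(315,r)],.056),wc([(258,62),(378,62)],.055);print(F,Rr,E,"overhang",110-(E.mean()-Rr))
```

```text
21.175
275 9 155
277 9 155
315 31 155
355 9 155
[219.66187715] [110.42308369] [182.72225315 182.6354265 ] overhang [37.74424386]
```

View pics/wrist6.png

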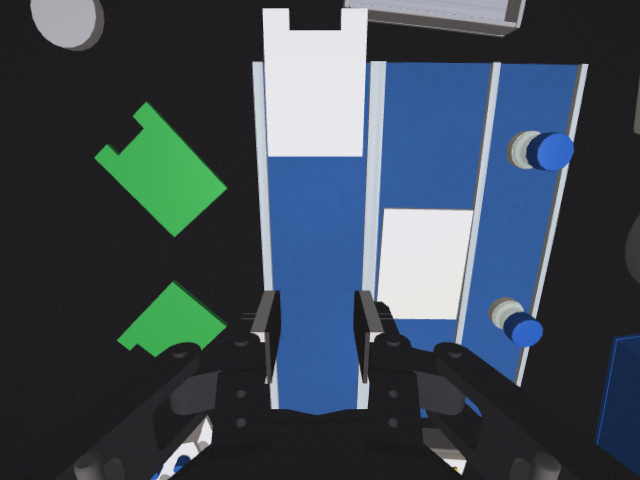

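View pics/side6.png

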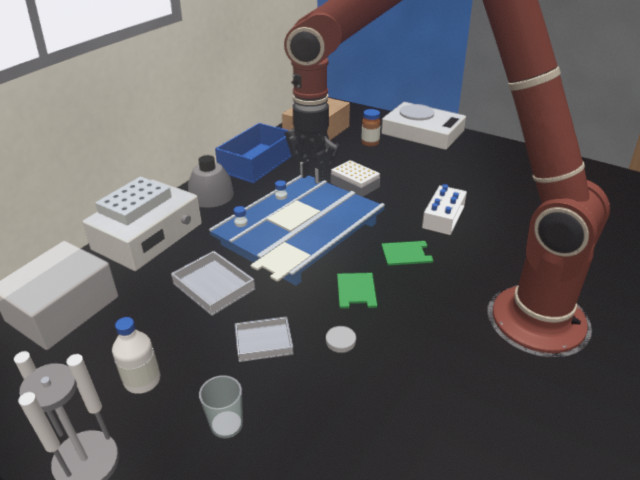

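The final wrist picture shows the notched plate flat and square in its lane: front at row 9, rear at row 155, ledge end at row 62. That gives an overhang of about 37 mm. The plain plate, jars and green plates have not moved, and the hand is about 150 mm above the ledge. I hand in.

Run:
```python
from h import *
from station import ticket
print(ticket.finish_job())
```

```text
the job is handed in; nothing more can be done
None
```

I pushed the white notched plate along its lane towards the larger steel tray until about a third of it overhung that end, then handed the job in at about 21 s. I pushed only, with half-open fingers on the plate's straight end. The hand finished about 150 mm above the ledge, touching nothing.

- **Overhang:** the last wrist picture gave about 37–38 mm, against a third at 36.7 mm.
- **Disagreement between cameras:** before the final 2.5 mm nudge, the fixed cameras read 2–3 mm less than the wrist camera. By their reading the final overhang would be about 35 mm, still about a third. I did not re-measure with the fixed cameras after that nudge.
- **Plate and surroundings:** the plate lies flat and square in its lane. The plain plate read the same position before and after the main push. In the last pictures it, the jars and the other things look unmoved.
- **Forces:** the highest force in my readings was about 7 N, when I touched the ledge top to find its height. The push itself read about 1 N.

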